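# Snap the lid catches of the carry-out box

### The arm

A 6-joint arm with a two-finger parallel gripper is mounted at the origin on a cart in front of the work surface, level with it; the furniture and walls round the work are solid. World frame = base frame: x ahead of the robot, y to its left, z up, the work surface at z = 0. Lengths are in m, angles in rad, forces in N, time in s.
With the tool pointing down it reaches from about 0.4 to 0.925 m from the base axis. Payload 3.4 kg.
Tool frame: the origin (TCP) lies on the centre line of the jaws, within the pads' length; the fingertips stand 11 mm ahead of it and the grasp point (between the pads) lies 8 mm behind it; z points along the fingers, x is the direction in which the jaws open and shut, and the axes are right-handed (so a half turn about z gives the same grasp; the last joint's range is limited). The gripper opens to 85 mm and grips with 20 to 120 N. Pads are 22 mm wide; open, the fingers measure 114 mm over their backs; the gripper's body (76 mm by 85 mm) begins 54 mm behind the grasp point. The pads swing forward as they close: fully open they stand 13 mm farther back than shut.
Start: joints at [-1.224, 0.307, 1.506, -0, 1.328, -0.073], TCP at [0.235, -0.525, 0.242] pointing down, gripper open.
Joint ranges: [-3.12, 3.12], [-1.05, 2.28], [0.14, 2.33], [-1.42, 4.57], [0.1, 2.73], [-2.68, 2.68]. Speed limits (rad/s): [2.57, 2.57, 3.14, 3.14, 3.14, 3.14].

### API

Orientations are given as a unit quaternion [x, y, z, w].
In Python, from rig import state, capture, finish_job, search_frame gives the robot as it stands. The module is installed in compiled form; this text tells all that it offers.
- The arm moves only by the tool jog_arm, never from a script. Its argument "series" is a list of rows, each a list of 6 numbers: the shift along the tool's x, y, z as a fraction of full scale, then the turn, a rotation vector about the tool's x, y, z as a fraction of full scale. In form: [[dx, dy, dz, wx, wy, wz], ...]. A call has 1 to 20 rows; each row is the pose to reach, as a shift and turn from the pose commanded when the call began, along the tool's axes at that moment; what a row does not reach only later rows make up. Full scale, the value 1, is 40 cm for a shift and pi/2 rad for a turn. A row lasts 1/8 s, in which the tool goes at most 62.5 mm and 10.7 degrees, less where a joint would pass 70% of its speed; a pose out of reach is approached as far as the arm can. A call with a number of a shift or a turn outside -1 to 1 is refused whole. A call with a gripper value outside its range is refused whole. "gripper" is the opening, from -1 (shut) to 1 (fully open), so that 0 is half open, set as the call begins (left out, the last holds). The fingers move at their own pace and stop on an object; the grip force is fixed at half the most. Time passes only in rows, so rows that repeat a pose let the fingers close. It gives the time, the measured TCP pose, the force and the opening at its end, in the units of the state.
- state(): the state, without advancing time (a new reading comes with each control period).
- capture(name): name is "scene" or "top"; returns a dict with "frame" (384x512x3 uint8, red, green, blue), "mtx" (3x3 intrinsics, pixels), "xyz" and "attitude" of the camera in the world. Camera axes: x right, y up, looking along -z (the intrinsics and any distortion apply to the point x, -y, -z); pixel columns grow to the right and rows downward; lengths in m; the calibration is good to about 2 mm. A picture is of the moment at which its call begins. There is no depth.
- finish_job(): hands the job in, once; it reports no verdict.
Trained networks look in a picture, given as the dict that the camera call returned (one of the last four; its "shot" number tells which), for a name from the list of things; names that differ only in an ending like _2 or _b are one class to them, and where a whole thing is asked for, a point or a joint stands for the part that bears it (a point fixed in the world has none). Each returns a list of dicts, best first, with "conf" (0 to 1); they miss things now and then, are a little off and sometimes report something else, mostly with a low value. They report only what shows in the picture. A call takes as long as a camera call.
- search_frame(name, picture): "point" ([column, row] in pixels, amid what is visible of it).
The state is a dict: "time": time; "joint_pos": joint angles; "qd": joint speeds; "joint_torque": joint torques, N m; "ee_pos": TCP position; "tcp_rot": TCP orientation; "force": force on the tool from outside, world axes, zero at the start; "moment": the same for the moment, N m; "gripper_width": finger opening in m.
Only numpy, scipy, OpenCV 4.12 (cv2) and the standard library are available. Lean on these libraries where they do the work, as an engineer would, in place of code of your own. Each camera call takes 0.05 s, during which the arm holds its last target. There are 200 camera calls.

### The job

Close the metal carry-out box of filled rolls: using only the fingertips, without taking hold of or lifting anything, press its hinged wooden lid down until it is fully shut, then push the two lever catches on its front down, in either order, until each has snapped over and locked flat against the box. Leave the box standing about where it is and do not disturb the other things on the table.

Things in the scene. Friction and masses are not known exactly. Their poses are not given: they have to be found in the camera images.
- box: open aluminium box, 130 mm deep (its x), 190 wide (its y), 70 high, two filled rolls in it, 2 to 3.5 kg with them, standing loose on the table; origin under its centre, z up. Its front, with the two catches, looks along its own -x, roughly toward the robot; its +y is the left side seen from the robot
- lid (a joint): wooden lid, 134 x 194 mm and 14 mm thick, hinged along the box's back rim 70 mm above the table. 0 rad: shut, top face 84 mm above the table; grows as the front edge rises. A stiff hinge: it stays where it is left and shuts under a push of a few newtons on its front edge
- lid_front (a point): middle of the front edge of the lid's top face, 130 mm from the hinge line, between the catches; x points from front to hinge, y to the box's left, z out of the lid's top face
- catch_left_pivot (a point): point on the pivot axis of the left lever at mid width; it rides on the lid. Same axes as lid_front. With the lid shut it lies 77 mm above the table, 75 mm ahead of the box's centre and 55 mm to the left of it
- catch_right_pivot (a point): point on the pivot axis of the right lever at mid width; it rides on the lid. Same axes as lid_front. With the lid shut it lies 77 mm above the table, 75 mm ahead of the box's centre and 55 mm to the right of it
- catch_left (a joint): the left lever catch: flat dark steel, 36 mm wide, 56 from pivot to end, 4 thick. 0 rad: open, standing out from the front, 30 deg above the lid's plane; grows as it is pushed down; 0.52: in the lid's plane; 2.09: locked, straight down along the box's front. A spring (at most 0.2 N m) throws it back to 0 if let go before the dead point at 1.15; past it, it snaps to 2.09 and stays
- catch_right (a joint): the right lever catch: flat dark steel, 36 mm wide, 56 from pivot to end, 4 thick. 0 rad: open, standing out from the front, 30 deg above the lid's plane; grows as it is pushed down; 0.52: in the lid's plane; 2.09: locked, straight down along the box's front. A spring (at most 0.2 N m) throws it back to 0 if let go before the dead point at 1.15; past it, it snaps to 2.09 and stays
- salt_shaker: salt shaker, 44 mm wide, 90 high, upright; origin under its centre. Bystander
- pepper_mill: turned wooden pepper mill, 58 mm wide, 150 high, upright; origin under its centre. Bystander
- honey_jar: screw-top honey jar, 62 mm wide, 86 high, upright; origin under its centre. Bystander
- chalk_pen: chalk pen, 135 mm long, 17 thick, lying in front of the box; origin under its centre. Bystander

How it is judged:
By the outcome, as a careful person would: the job done as asked, in the order asked, and still so for the second after the job is handed in, with the robot touching nothing.
It also fails if it takes over 51 s, if anything falls off the work surface, if the arm or the gripper's body presses on something with over 40 N, if the wrist force passes 120 N, or if a joint passes its speed limit or range.

## Working session

There is one attempt and no reset: what is moved stays moved. The work goes in short steps, Python scripts to look and compute and a tool call to move; the robot and the scene stay as the last step left them, time stands still between calls to the robot, and variables do not carry over. Pictures are saved under pics/ and viewed, about 8 in all and at most 12, crops included, and the job is handed in when it is done.

Besides the shell and the picture viewer there is one more tool, called after "Call:" as name(argument=value, ...), one argument or row to a line, values as JSON. jog_arm: Moves the arm, as the interface text tells. Shift numbers are shares of 40 cm and turn numbers shares of pi/2 rad, none past 1 either way. Its arguments: {"type":"object","properties":{"series":{"type":"array","items":{"type":"array","items":{"type":"number","minimum":-1,"maximum":1}}},"gripper":{"type":"number"}},"required":["series"]}

```bash
mkdir -p pics; cat > h.py <<'E'
import numpy as np, cv2
from rig import state, capture, finish_job, search_frame
from scipy.spatial.transform import Rotation as R
def ray(c,p):
    m=c["mtx"]; d=np.array([(p[0]-m[0][2])/m[0][0],-(p[1]-m[1][2])/m[1][1],-1.])
    return np.array(c["xyz"]),R.from_quat(c["attitude"]).apply(d) 
def onz(c,p,z):
    o,d=ray(c,p); return o+d*(z-o[2])/d[2]
def proj(c,P):
    q=R.from_quat(c["attitude"]).inv().apply(np.atleast_2d(P)-np.array(c["xyz"])); m=np.array(c["mtx"])
    return np.c_[m[0,2]+m[0,0]*q[:,0]/-q[:,2], m[1,2]+m[1,1]*-q[:,1]/-q[:,2]]
def save(c,n): cv2.imwrite("pics/"+n+".png",cv2.cvtColor(c["frame"],cv2.COLOR_RGB2BGR))
def tri(c1,p1,c2,p2):
    o1,d1=ray(c1,p1);o2,d2=ray(c2,p2);d1/=np.linalg.norm(d1);d2/=np.linalg.norm(d2)
    t=np.linalg.lstsq(np.c_[d1,-d2],o2-o1,rcond=None)[0]
    a=o1+t[0]*d1;b=o2+t[1]*d2; return (a+b)/2,np.linalg.norm(a-b)
E
python3 - <<'E'
from h import *
np.set_printoptions(precision=3,suppress=True)
cs={n:capture(n) for n in("scene","top")}
for n,c in cs.items(): save(c,n+"0"); print(n,c["xyz"],c["attitude"],c["mtx"],list(c.keys()))
pts={}
for k in "box lid lid_front catch_left_pivot catch_right_pivot catch_left catch_right salt_shaker pepper_mill honey_jar chalk_pen".split():
    r={n:search_frame(k,c) for n,c in cs.items()}
    print(k,{n:[(np.round(x["point"],1).tolist(),round(x["conf"],2)) for x in v[:2]] for n,v in r.items()})
    if r["scene"] and r["top"]:
        print("   ",*tri(cs["scene"],r["scene"][0]["point"],cs["top"],r["top"][0]["point"]))
s=state();print(s)
a=np.hstack([cs["scene"]["frame"],cs["top"]["frame"]]);
E
```

```text
scene [-0.073  0.509  0.468] [-0.279  0.458  0.715 -0.448] [[365.054   0.    258.477]
 [  0.    365.054 195.15 ]
 [  0.      0.      1.   ]] ['frame', 'mtx', 'xyz', 'attitude', 'shot']
top [0.487 0.144 0.934] [-0.043  0.062  0.715 -0.695] [[416.254   0.    262.099]
 [  0.    416.254 187.773]
 [  0.      0.      1.   ]] ['frame', 'mtx', 'xyz', 'attitude', 'shot']
box {'scene': [([271.5, 203.8], 0.72)], 'top': [([268.4, 160.6], 0.83)]}
    [0.678 0.099 0.042] 0.006657570244724907
lid {'scene': [([347.0, 208.1], 0.59)], 'top': [([268.6, 159.8], 0.64)]}
    [0.602 0.035 0.079] 0.19548626278195042
lid_front {'scene': [([266.6, 187.5], 0.62)], 'top': [([267.6, 157.6], 0.85)]}
    [0.678 0.108 0.09 ] 0.005643367042520358
catch_left_pivot {'scene': [([268.1, 187.3], 0.8)], 'top': [([267.4, 160.4], 0.81), ([233.0, 244.1], 0.19)]}
    [0.671 0.108 0.093] 0.004319286254259959
catch_right_pivot {'scene': [([267.7, 186.2], 0.79)], 'top': [([269.1, 160.7], 0.74)]}
    [0.67  0.107 0.096] 0.008963297417516872
catch_left {'scene': [([267.3, 188.2], 0.71)], 'top': [([242.7, 198.5], 0.58)]}
    [0.586
[... 454 characters left out ...]
 {'scene': [([174.9, 206.4], 0.7)], 'top': [([156.2, 135.1], 0.83)]}
    [0.736 0.339 0.06 ] 0.007884289744049105
chalk_pen {'scene': [([273.2, 255.8], 0.56)], 'top': [([236.1, 245.7], 0.71), ([267.5, 159.6], 0.29)]}
    [0.5   0.181 0.013] 0.00845944215890998
{'time': 1.2, 'joint_pos': array([-1.223,  0.307,  1.506, -0.   ,  1.328, -0.073]), 'qd': array([ 0.   ,  0.   ,  0.001, -0.001, -0.   ,  0.   ]), 'joint_torque': array([ -0.001, -45.75 , -25.233,  -0.   ,   0.001,  -0.   ]), 'ee_pos': array([ 0.235, -0.525,  0.242]), 'tcp_rot': array([ 0.839, -0.544,  0.   ,  0.   ]), 'force': array([0.46 , 0.701, 0.055]), 'moment': array([ 0.013,  0.006, -0.019]), 'gripper_width': 0.0855581282698274}
```

View pics/scene0.png

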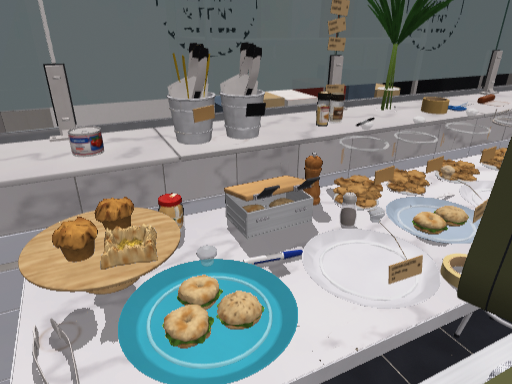

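View pics/top0.png

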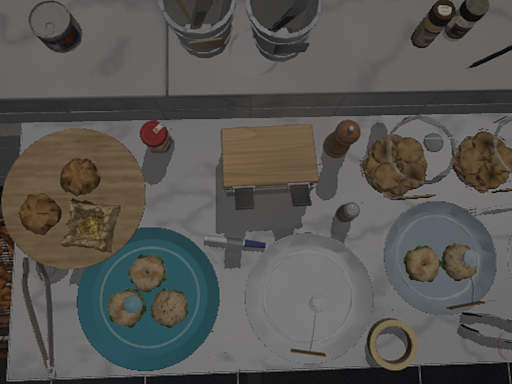

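The scene view shows the box at about (270,205) with its lid ajar and both catches standing up at (268,188) and (305,183). The top view has the lid at (268,155) and the catches at (243,198) and (299,196). I'll zoom in for corner pixels.

```bash
python3 - <<'E'
import cv2,numpy as np
a=cv2.imread("pics/scene0.png")[165:245,215:325];b=cv2.imread("pics/top0.png")[115:215,210:330]
b=cv2.convertScaleAbs(b,alpha=1.5)
f=lambda i:cv2.resize(i,(400*i.shape[1]//i.shape[1]*1,int(400*i.shape[0]/i.shape[1])),interpolation=cv2.INTER_CUBIC)
a=cv2.resize(a,None,fx=7,fy=7,interpolation=cv2.INTER_CUBIC)
b=cv2.resize(b,None,fx=6,fy=6,interpolation=cv2.INTER_CUBIC)
for im,(x0,y0),s in((a,(215,165),7),(b,(210,115),6)):
    for k in range(0,im.shape[1]//s,10): cv2.putText(im,str(x0+k),(k*s,10),0,.35,(0,0,255)); cv2.line(im,(k*s,12),(k*s,18),(0,0,255))
    for k in range(0,im.shape[0]//s,10): cv2.putText(im,str(y0+k),(0,k*s+4),0,.35,(0,0,255)); cv2.line(im,(24,k*s),(32,k*s),(0,0,255))
cv2.imwrite("pics/sc.png",a);cv2.imwrite("pics/tc.png",b)
E
```

```text
(no output)
```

View pics/sc.png

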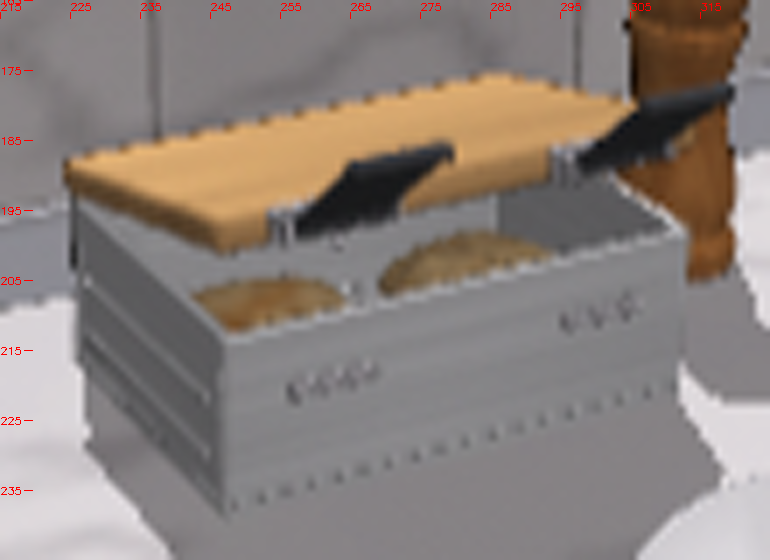

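View pics/tc.png

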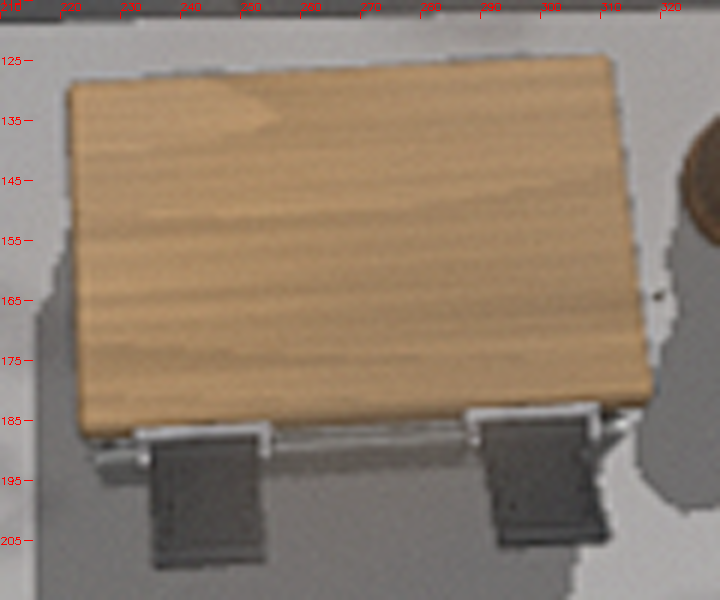

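```bash
cat > fit.py <<'E'
from h import *
from scipy.optimize import least_squares
def B(p,P): # box-> world
    x,y,w=p; c,s=np.cos(w),np.sin(w); P=np.atleast_2d(P)
    return np.c_[x+c*P[:,0]-s*P[:,1], y+s*P[:,0]+c*P[:,1], P[:,2]]
def L(th,P): # P: [forward dist from hinge, y, height above hinge] -> box
    P=np.atleast_2d(P); return np.c_[65e-3-(P[:,0]*np.cos(th)-P[:,2]*-np.sin(th)*-1*-1 if 0 else P[:,0]*np.cos(th)-P[:,2]*np.sin(th)), P[:,1], .07+P[:,0]*np.sin(th)+P[:,2]*np.cos(th)]
E
sed -i 's/return np.c_\[65e-3-.*/return np.c_[.065-P[:,0]*np.cos(th)+P[:,2]*np.sin(th), P[:,1], .07+P[:,0]*np.sin(th)+P[:,2]*np.cos(th)]/' fit.py
python3 - <<'E'
from fit import *
np.set_printoptions(precision=4,suppress=True)
s=capture("scene");t=capture("top")
bx=[[-.065,.095,0],[-.065,.095,.07],[-.065,-.095,.07],[-.065,-.095,0]]; bs=[[247,238.5],[247.5,214],[312.5,198.5],[312,220.5]]
ld=[[.13,.097,.014],[-.004,.097,.014],[-.004,-.097,.014],[.13,-.097,.014]]
ls=[[245.5,196],[224.3,187.9],[287,175.3],[305.5,179]]; lt=[[223.5,185],[221.7,129.2],[311.2,124.5],[318.5,179.5]]
def res(q):
    p=q[:3]; l=B(p,L(q[3],ld)); o=q[4:]; 
    return np.r_[(proj(s,B(p,bx))-bs).ravel(),(proj(s,l)-ls).ravel(),(proj(t,l)-lt).ravel()]
r=least_squares(lambda q:res(q),[.67,.1,0,.3],loss="soft_l1")
print(r.x,res(r.x).reshape(-1,2))
p,th=r.x[:3],r.x[3]
print("front",B(p,L(th,[.13,0,.014])),"piv",B(p,L(th,[[.14,.055,.007],[.14,-.055,.007]])))
print("shut",B(p,L(0,[.13,0,.014])),"piv",B(p,L(0,[[.14,.055,.007],[.14,-.055,.007]])))
a=th+np.pi/6
for y in(.055,-.055):
    P=L(th,[.14,y,.007])+[[-.056*np.cos(a),0,.056*np.sin(a)]]; print("tip",B(p,P),proj(s,B(p,P)),proj(t,B(p,P)))
for n,P in(("pen",(236,245.7)),("salt",(348.6,209.9))): print(n,onz(t,P,.0085))
e=[(205,239),(265,246)]
print("pen ends",[onz(t,q,.008) for q in e])
E
```

```text
[0.6752 0.1044 0.0321 0.2536] [[ 0.5756  0.5464]
 [-0.0075 -0.7457]
 [ 1.8924 -1.2195]
 [ 0.3897  0.8674]
 [-0.3562 -1.8801]
 [-1.1347 -0.8653]
 [-0.501  -0.7993]
 [ 9.1108  0.3294]
 [-1.6682  0.9901]
 [-1.6356 -1.4509]
 [ 0.2594 -1.4583]
 [ 0.4516  1.0183]]
front [[0.6179 0.1025 0.1162]] piv [[0.6047 0.1572 0.1119]
 [0.6083 0.0472 0.1119]]
shut [[0.6103 0.1023 0.084 ]] piv [[0.5985 0.157  0.077 ]
 [0.602  0.047  0.077 ]]
tip [[0.5648 0.1559 0.1512]] [[272.8265 184.7438]] [[244.1065 208.7666]]
tip [[0.5684 0.0459 0.1512]] [[314.1153 176.1487]] [[302.1102 205.3829]]
pen [0.498  0.1776 0.0085]
salt [ 0.5703 -0.0761  0.0085]
pen ends [array([0.5146, 0.2455, 0.008 ]), array([0.4955, 0.1138, 0.008 ])]
```

The fit puts the box at (0.675, 0.104) with yaw 0.03, and the lid is open about 0.25 rad. I'll close the fingers and move over the lid's front middle, with tool x along box x.

Call:
jog_arm(
  series=[
    [-0.518, -0.765, 0.03, 0, 0, -0.4],
    [-0.518, -0.765, 0.03, 0, 0, -0.752],
    [-0.518, -0.765, 0.03, 0, 0, -0.752],
    [-0.518, -0.765, 0.03, 0, 0, -0.752],
    [-0.518, -0.765, 0.03, 0, 0, -0.752],
    [-0.518, -0.765, 0.03, 0, 0, -0.752],
    [-0.518, -0.765, 0.03, 0, 0, -0.752],
    [-0.518, -0.765, 0.03, 0, 0, -0.752],
    [-0.518, -0.765, 0.03, 0, 0, -0.752],
    [-0.518, -0.765, 0.03, 0, 0, -0.752],
  ],
  gripper=-1,
)

```text
time: 2.55
ee_pos: [0.4292, -0.2115, 0.2304]
tcp_rot: [1.0, 0.015, 0.0, 0.0]
force: [-0.3, -0.0, -0.4]
gripper_width: -0.0003
```

Call:
jog_arm(
  series=[
    [0.518, -0.771, 0.05, 0, 0, 0],
    [0.518, -0.771, 0.05, 0, 0, 0],
    [0.518, -0.771, 0.05, 0, 0, 0],
    [0.518, -0.771, 0.05, 0, 0, 0],
    [0.518, -0.771, 0.05, 0, 0, 0],
    [0.518, -0.771, 0.05, 0, 0, 0],
    [0.518, -0.771, 0.05, 0, 0, 0],
    [0.518, -0.771, 0.175, 0, 0, 0],
    [0.518, -0.771, 0.175, 0, 0, 0],
    [0.518, -0.771, 0.175, 0, 0, 0],
  ],
)

```text
time: 3.8
ee_pos: [0.6272, 0.1028, 0.1612]
tcp_rot: [1.0, 0.015, 0.0, 0.0]
force: [-0.1, -0.1, 0.7]
gripper_width: -0.0001
```

```bash
python3 - <<'E'
from h import *
c=capture("top");save(c,"t1"); d=capture("scene"); print(state()["ee_pos"])
i=np.hstack([cv2.resize(c["frame"][100:230,190:340],(450,390)),cv2.resize(d["frame"][110:250,200:330],(350,377))[:,:].copy() if 0 else cv2.resize(d["frame"][115:245,210:327],(350,390))])
cv2.imwrite("pics/v1.png",i[:,:,::-1])
E
```

```text
[0.62819213 0.10324428 0.16237259]
```

View pics/v1.png

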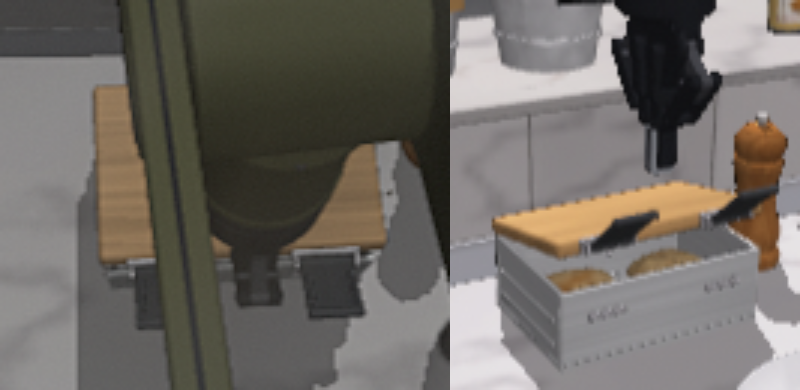

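The tip hangs above the lid front between the catches in the scene view. In the top view there is a dark block at pixel (276,193), so I'll check it by projection.

```bash
python3 - <<'E'
from h import *
c=capture("top");d=capture("scene")
for P in [(.628,.103,.151),(.628,.103,.2),(.628,.103,.25),(.6,.103,.2),(.575,.103,.23)]: print(P,proj(c,P),proj(d,P))
E
```

```text
(0.628, 0.103, 0.151) [[271.02032887 175.15541019]] [[279.81801762 171.4228166 ]]
(0.628, 0.103, 0.2) [[272.30205453 170.28526418]] [[280.5537946  151.69636942]]
(0.628, 0.103, 0.25) [[273.79325304 164.61918862]] [[281.34290387 130.54006431]]
(0.6, 0.103, 0.2) [[272.81268342 185.68426206]] [[286.65791063 155.28219315]]
(0.575, 0.103, 0.23) [[274.19367351 197.45973387]] [[293.08462363 145.52054026]]
```

The projected tip lands on the real tip at (280,172), and the dark block is the gripper body. Pressing the lid down.

Call:
jog_arm(
  series=[
    [0, 0, 0.03, 0, 0, 0],
    [0, 0, 0.06, 0, 0, 0],
    [0, 0, 0.08, 0, 0, 0],
    [0, 0, 0.1, 0, 0, 0],
    [0, 0, 0.115, 0, 0, 0],
    [0, 0, 0.13, 0, 0, 0],
    [0, 0, 0.14, 0, 0, 0],
    [0, 0, 0.15, 0, 0, 0],
    [0, 0, 0.155, 0, 0, 0],
    [0, 0, 0.16, 0, 0, 0],
    [0, 0, 0.165, 0, 0, 0],
  ],
)

```text
time: 5.38
ee_pos: [0.6272, 0.104, 0.0949]
tcp_rot: [1.0, 0.016, 0.0, -0.0]
force: [-3.5, -0.8, 14.0]
gripper_width: 0.0002
```

Call:
jog_arm(
  series=[
    [0, 0, 0.004, 0, 0, 0],
    [0, 0, 0.008, 0, 0, 0],
    [0, 0, 0.008, 0, 0, 0],
  ],
)

```text
time: 5.75
ee_pos: [0.6272, 0.104, 0.0948]
tcp_rot: [1.0, 0.016, 0.001, -0.0]
force: [-6.0, -0.5, 19.9]
gripper_width: -0.0
```

The tip has stopped against the lid at z=0.084, which is the shut height. I'll lift, move over the left catch and check.

Call:
jog_arm(
  series=[
    [0, 0, -0.08, 0, 0, 0],
    [0, 0, -0.18, 0, 0, 0],
    [-0.06, -0.05, -0.18, 0, 0, 0],
    [-0.172, -0.134, -0.18, 0, 0, 0],
    [-0.172, -0.134, -0.18, 0, 0, 0],
    [-0.172, -0.134, -0.18, 0, 0, 0],
  ],
)

```text
time: 6.5
ee_pos: [0.5571, 0.1556, 0.1635]
tcp_rot: [1.0, 0.016, 0.001, 0.0]
force: [0.6, 0.1, 0.1]
gripper_width: -0.0003
```

```bash
python3 - <<'E'
from h import *
c=capture("top"); d=capture("scene"); print(state()["ee_pos"])
for k in("catch_left","catch_right"):
  print(k,*[[(np.round(x["point"]),round(x["conf"],2)) for x in search_frame(k,q)[:1]] for q in(c,d)])
i=np.hstack([cv2.resize(c["frame"][100:230,190:340],(450,390)),cv2.resize(d["frame"][115:245,210:327],(350,390))])
cv2.imwrite("pics/v2.png",i[:,:,::-1])
E
```

```text
[0.55790558 0.15509493 0.16335998]
catch_left [] [(array([273., 208.]), 0.4)]
catch_right [] []
```

View pics/v2.png

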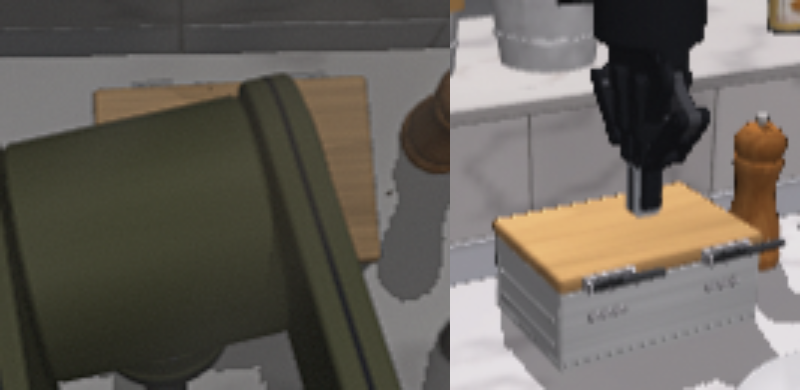

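The lid is flush with the box, the box has not moved, and both levers stand out. Pushing the left catch down.

Call:
jog_arm(
  series=[
    [0, 0, 0.05, 0, 0, 0],
    [0, 0, 0.1, 0, 0, 0],
    [0, 0, 0.125, 0, 0, 0],
    [0, 0, 0.15, 0, 0, 0],
    [0, 0, 0.17, 0, 0, 0],
    [0, 0, 0.19, 0, 0, 0],
    [0, 0, 0.2, 0, 0, 0],
  ],
)

```text
time: 7.68
ee_pos: [0.5571, 0.1553, 0.0833]
tcp_rot: [1.0, 0.015, 0.0, -0.0]
force: [-0.6, -0.1, 6.6]
gripper_width: 0.0
```

Call:
jog_arm(
  series=[
    [0, 0, 0.02, 0, 0, 0],
    [0, 0, 0.04, 0, 0, 0],
    [0, 0, 0.055, 0, 0, 0],
    [0, 0, 0.065, 0, 0, 0],
    [0, 0, 0.065, 0, 0, 0],
  ],
)

```text
time: 8.3
ee_pos: [0.5559, 0.1553, 0.0563]
tcp_rot: [1.0, 0.016, -0.001, 0.0]
force: [-0.1, -0.6, 0.2]
gripper_width: 0.0001
```

The force fell to zero, so it should have snapped. Lifting and moving to the right catch.

Call:
jog_arm(
  series=[
    [0, 0, -0.12, 0, 0, 0],
    [0, 0, -0.25, 0, 0, 0],
    [0, 0.1, -0.25, 0, 0, 0],
    [0, 0.2, -0.25, 0, 0, 0],
    [0, 0.275, -0.25, 0, 0, 0],
    [0, 0.275, -0.25, 0, 0, 0],
    [0, 0.275, -0.25, 0, 0, 0],
  ],
)

```text
time: 9.18
ee_pos: [0.5599, 0.0459, 0.1571]
tcp_rot: [1.0, 0.015, -0.0, -0.0]
force: [-0.3, 0.4, 0.1]
gripper_width: 0.0003
```

```bash
python3 - <<'E'
from h import *
c=capture("top"); d=capture("scene"); print(state()["ee_pos"])
i=np.hstack([cv2.resize(c["frame"][100:230,190:340],(450,390)),cv2.resize(d["frame"][115:245,210:327],(350,390))])
cv2.imwrite("pics/v3.png",i[:,:,::-1])
E
```

```text
[0.5598982  0.04646248 0.15706545]
```

View pics/v3.png

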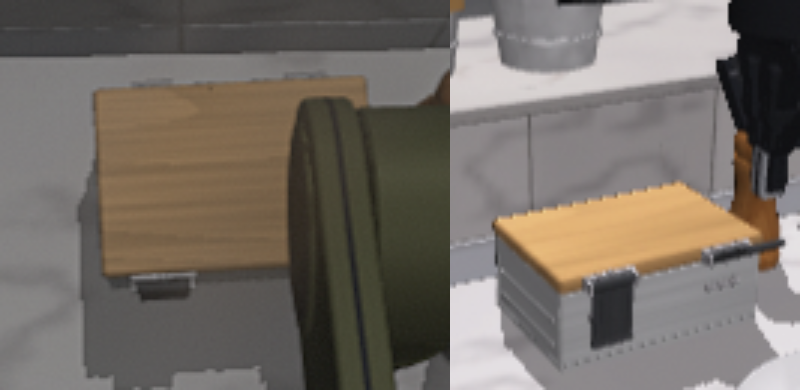

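The left catch lies flat against the front, at (612,310) in the crop. Now the right one.

Call:
jog_arm(
  series=[
    [0, 0, 0.04, 0, 0, 0],
    [0, 0, 0.085, 0, 0, 0],
    [0, 0, 0.11, 0, 0, 0],
    [0, 0, 0.135, 0, 0, 0],
    [0, 0, 0.16, 0, 0, 0],
    [0, 0, 0.185, 0, 0, 0],
    [0, 0, 0.205, 0, 0, 0],
    [0, 0, 0.225, 0, 0, 0],
    [0, 0, 0.24, 0, 0, 0],
    [0, 0, 0.25, 0, 0, 0],
    [0, 0, 0.25, 0, 0, 0],
  ],
)

```text
time: 10.65
ee_pos: [0.5594, 0.0454, 0.0564]
tcp_rot: [1.0, 0.016, -0.001, 0.0]
force: [0.3, 0.6, 0.4]
gripper_width: 0.0001
```

Call:
jog_arm(
  series=[
    [0, 0, -0.12, 0, 0, 0],
    [0, 0, -0.25, 0, 0, 0],
    [0, 0, -0.4, 0, 0, 0],
    [-0.1, 0.3, -0.45, 0, 0, 0],
    [-0.2, 0.6, -0.45, 0, 0, 0],
    [-0.3, 0.8, -0.45, 0, 0, 0],
    [-0.3, 0.8, -0.45, 0, 0, 0],
    [-0.3, 0.8, -0.45, 0, 0, 0],
    [-0.3, 0.8, -0.45, 0, 0, 0],
  ],
)

```text
time: 11.78
ee_pos: [0.4487, -0.2811, 0.2375]
tcp_rot: [1.0, 0.014, 0.0, 0.001]
force: [0.4, 0.7, -1.5]
gripper_width: 0.0002
```

```bash
python3 - <<'E'
from h import *
c=capture("top"); d=capture("scene"); s=state();print(s["ee_pos"],s["time"],s["force"])
for k in "salt_shaker pepper_mill honey_jar chalk_pen box".split():
  print(k,*[[(np.round(x["point"]),round(x["conf"],2)) for x in search_frame(k,q)[:1]] for q in(c,d)])
i=np.hstack([cv2.resize(c["frame"][100:260,140:370],(450,313)),cv2.resize(d["frame"][145:255,210:333],(350,313))])
cv2.imwrite("pics/v4.png",i[:,:,::-1])
E
```

```text
[ 0.44895262 -0.28132457  0.23736281] 11.875 [ 0.33518264  0.50632894 -0.22963024]
salt_shaker [(array([346., 212.]), 0.62)] [(array([347., 210.]), 0.91)]
pepper_mill [(array([344., 137.]), 0.77)] [(array([315., 175.]), 0.82)]
honey_jar [(array([345., 136.]), 0.48)] [(array([172., 208.]), 0.83)]
chalk_pen [(array([236., 241.]), 0.61)] [(array([274., 256.]), 0.83)]
box [(array([264., 158.]), 0.75)] [(array([269., 206.]), 0.65)]
```

View pics/v4.png

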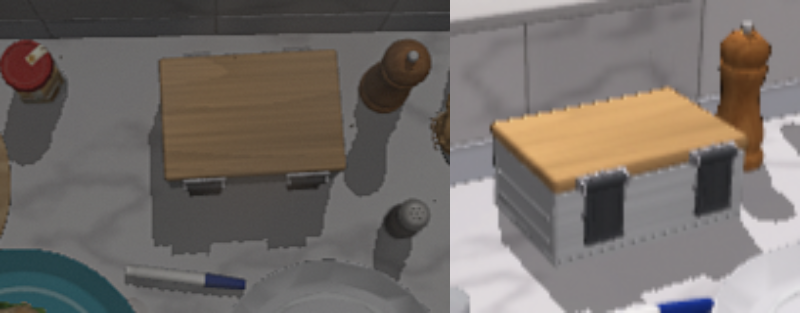

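The lid is shut, both catches lie flat (at (603,210) and (715,182) in the crop), and the other things are in place.

```bash
python3 -c "
from rig import finish_job; print(finish_job())"
```

```text
the job is handed in; nothing more can be done
None
```

The box is closed, and I handed the job in at about 12 s of the 51 s allowed. With the closed fingertips I pressed the lid until it stopped at 84 mm (about 20 N). I then pushed the left catch down and after it the right one.

**Catches and lid:** the last pictures show the lid flush and both levers flat against the front. The force on the tool was about zero at the bottom of each push, as expected after a snap.

**Box and bystanders:** the box and all four bystanders look unmoved in the last pictures. The networks' points agree with the first ones to within about 5 pixels. The one exception is the honey jar in the top view: the network reported it at the pepper mill (low confidence, 0.48), but the picture shows the jar still in its place.

**Robot:** it ended clear of everything.

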